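# Close the tablet jar: seat the sealing disc, screw the ring down over it

### The job

The jar of effervescent tablets has been left open and damp air spoils them: take the white sealing disc from the bamboo coaster, set it flat on the orange seal in the jar's mouth with its grip bar up and let go of it, then put the aluminium screw ring over it and turn it clockwise until it comes up firm at its stop, so that it clamps the disc, and let go. Go gently, the glass neck chips if anything is forced on it or rammed against it, and leave the other things on the ledge where they are.

Things in the scene. Friction and masses are not known exactly. Their poses are not given: they have to be found in the camera images.
- jar: Square frosted-glass jar (70 x 70 mm) in a snug recess of a marble base (104 x 104 x 24 mm) stuck to the ledge: it cannot move or turn. Origin: centre of the base's underside; z up, x and y along the base's sides; yaw varies. Above the ledge: flat shoulder 78 mm, foot of the round neck 82 mm, rim 100 mm. The glass bears 50 N from ring or disc (contact forces added up), 25 N from the gripper.
- jar_mouth (a point): Centre of the jar's mouth at rim height, 100 mm above the ledge; z up, axes as the jar's. Neck 52 mm outside; mouth 47 mm wide, 6 mm deep down to a step that carries the seal.
- jar_seal (a point): Centre of the top face of the orange silicone seal ring in the mouth, 3 mm below the rim. Seal 46 mm outside, opening 39 mm, 3 mm thick; springy, about 7 N per mm, gives at most 2 mm.
- jar_thread (a point): On the neck's axis, 6 mm below the rim, amid four equal thread beads a quarter turn apart around the neck's outside: 4 mm thick, reaching out to 59 mm diameter, tops 2 to 5 mm below the rim. Each falls 2.6 mm clockwise (seen from above) over 36 degrees, runs level for 10 degrees and ends in a vertical stop; then a gap up to the next bead. Where the beads begin is not given.
- disc: Loose white hard-plastic sealing disc: 44.6 mm diameter, 5.5 mm thick, lower edge chamfered, grip bar on top, 20.5 mm high in all, about 30 g. Origin: centre of the underside; z up through the bar. It starts bar up on the round bamboo coaster (100 mm diameter, 8 mm thick). Seated, its underside lies 3 mm below the jar's rim and its top face 2.5 mm above it.
- disc_bar (a point): Centre of the top of the disc's grip bar, 20.5 mm above its underside. The bar is 26 mm long (along x), 10 mm thick (along y) and 15 mm high.
- ring: Loose aluminium screw ring, flange up on the ledge at the start: 67 mm outside diameter with a finely ribbed side, 15 mm high, about 45 g. Origin: centre of the underside; z up. Its underside is 2.5 to 6 mm below the jar's rim while its lugs rest on the beads, about 10 mm once they have dropped through the gaps and the flange lies on the seated disc, about 11.5 mm when tight.
- ring_top (a point): Centre of the ring's top, 15 mm above its underside. The flange is 2.4 mm thick with a 38 mm hole through which the disc's bar passes. Screwing: from the drop at most 75 degrees clockwise seen from above; easy at first, up to about 0.3 N m while the seal is squeezed, then a hard stop. 0.3 to 0.6 N m at the stop is tight; about 1.2 N m there reaches the glass's 50 N.
- ring_lugs (a point): On the ring's axis at its four lugs (a quarter turn apart inside the foot; 6 mm long, 2.5 mm high, from 0.5 mm above the underside), which reach in to 55 mm diameter; the bore above them is 61.6 mm. To start the thread, let the lugs rest lightly on the beads and turn clockwise, a quarter turn at most, until the ring drops.
- vial: Bystander: frosted glass vial with black cap, 28 mm diameter, 68 mm high, upright. Origin: centre of the underside.
- tin: Bystander: silver aluminium bandage tin, 62 x 97 x 27 mm, lying flat. Origin: centre of the underside.
- dispenser: Bystander: white hard-plastic push dispenser, 68 mm diameter, 118 mm high, by the tiled wall. Origin: centre of the underside.
- roller: Bystander: pink silicone ice roller lying by the tiled wall, drum 42 mm diameter and 62 mm long, 180 mm long in all. Origin: on the ledge under the drum's middle; the handle points along its -x.
- tumbler: Bystander: blue ceramic tumbler with toothbrushes, 68 mm diameter, 95 mm high (brushes 190 mm), by the tiled wall. Origin: centre of the underside.
- balm: Bystander: small amber balm pot with black lid, 40 mm diameter, 18 mm high, on the robot's side of the jar. Origin: centre of the underside.
There are look-alikes about, which are no part of the job. Of the things like the disc, leave any that is blue, red or yellow; of the rest the smaller one is meant.

How it is judged:
By the outcome, as a careful person would: the job done as asked, in the order asked, and still so for the second after the job is handed in, with the robot touching nothing.
It also fails if it takes over 70 s, if anything falls off the work surface, if the arm or the gripper's body presses on something with over 40 N, if the wrist force passes 120 N, or if a joint passes its speed limit or range.

### The arm

A 7-joint arm with a two-finger parallel gripper is mounted at the origin on the work surface. World frame = base frame: x ahead of the robot, y to its left, z up, the work surface at z = 0. Lengths are in m, angles in degrees, forces in N, time in s.
With the tool pointing down it reaches from about 0.4 to 0.9 m from the base axis. Payload 5.6 kg.
Tool frame: the origin (TCP) lies at the very end of the fingers, on their centre line; the grasp point (between the pads) lies ctrl.pinch_z behind it (ctrl.pinch_z is the distance from the TCP to the grasp point, in m); z points along the fingers, y is the line along which they close (so a half turn about z gives the same grasp; the last joint's range is limited). The gripper opens to 92 mm and grips with 3 to 60 N. Pads are 20 mm wide; open, the fingers measure 128 mm over their backs; the gripper's body (75 mm by 189 mm) begins 69 mm behind the grasp point.
Start: joints at [67.552, 26.786, -0.665, 91.828, 0.344, 61.387, -3.226], TCP at [0.222, -0.611, 0.215] pointing down, gripper open.
Joint ranges: [-144.91, 144.91], [-17.63, 115.5], [-89.93, 88.59], [15.96, 139.68], [-74.01, 254.01], [8.47, 105.57], [-167.45, 167.45]. Speed limits (degrees/s): [147.25, 147.25, 180, 180, 180, 180, 180].

### API

Orientations are given as a 3x3 rotation matrix whose columns are the frame's x, y, z axes.
In Python, from station import ctrl gives the robot as it stands.
- The arm moves only by the shell command python3 -m pendant 'ROWS' [FORCE]. ROWS is JSON, a list of rows, each an object of numbers: "x", "y", "z": the shift along the world's x, y, z in m; "rx", "ry", "rz": the turn, a rotation vector about the world's x, y, z in degrees; "fingers": the closure, from 0 (fully open) to 1 (shut). In form: [{"x": .., "y": .., "z": .., "rx": .., "ry": .., "rz": .., "fingers": ..}, ...]. A call has 1 to 8 rows; each row shifts and turns the commanded pose from where the row before left it; what a row does not reach is not made up. A row lasts 1/12 s, in which the tool goes at most 41.7 mm and 7.16 degrees, less where a joint would pass 70% of its speed; a pose out of reach is approached as far as the arm can. A call with a gripper value outside its range is refused whole. The fingers move at their own pace and stop on an object; FORCE is the grip in N (left out, the last holds). Time passes only in rows, so rows that do not move let the fingers close. It gives the time, the measured TCP pose, the force, the opening and the grip force at its end, in the units of the state.
- ctrl.observe(): the state, without advancing time (a new reading comes with each control period).
- ctrl.snapshot(name): name is "scene" or "side" or "wrist"; returns the picture (400x640x3 uint8, blue, green, red); there is no depth.
- ctrl.camera_info(name): a dict with "fov_y" (degrees; the focal length in pixels is half the picture's height over the tangent of half this angle, whatever the lens; pixels are square), "cx", "cy" (the principal point, pixels), "xyz" and "attitude" of the camera in the world. Camera axes: x right, y down, z forward; pixel columns grow to the right and rows downward; lengths in m; the calibration is good to about 2 mm. A picture is of the moment at which its call begins: read the wrist's pose just before it. camera_info takes no time and is no camera call; for the wrist camera it gives the pose at the moment of the call.
- ctrl.finish_job(): hands the job in; it is judged then, once.
The state is a dict: "t": time; "joints": joint angles; "qd": joint speeds; "effort": joint torques, N m; "tool_pos": TCP position; "ee_rot": TCP orientation; "force": force on the tool from outside, world axes, zero at the start; "torque": the same for the moment, N m; "finger_gap": opening from 0.0 (shut) to 1.0 (fully open); "finger_force": force on a finger pad.
Only numpy, scipy, OpenCV 4.12 (cv2) and the standard library are available. Lean on these libraries where they do the work, as an engineer would, in place of code of your own. Each camera call takes 0.05 s, during which the arm holds its last target. There are 200 camera calls.

## Working session

There is one attempt and no reset: what is moved stays moved. The work goes in short steps, Python scripts to look and compute and a shell command to move; the robot and the scene stay as the last step left them, time stands still between calls to the robot, and variables do not carry over. Pictures are saved under pics/ and viewed, at most 10 in all, crops included, and the job is handed in when it is done.

```bash
ls; mkdir -p pics; cat > h.py <<'E'
import numpy as np, cv2
from station import ctrl
def cam(n):
    c=ctrl.camera_info(n); return c
def K(c):
    f=200/np.tan(np.radians(c['fov_y'])/2); return f,c['cx'],c['cy']
def ray(c,u,v):
    f,cx,cy=K(c); d=np.array([(u-cx)/f,(v-cy)/f,1.]); return np.array(c['xyz']),np.array(c['attitude']).reshape(3,3)@d
def onz(c,u,v,z):
    o,d=ray(c,u,v); return o+d*(z-o[2])/d[2]
def tri(*r):
    A=0;b=0
    for o,d in r:
        d=d/np.linalg.norm(d);P=np.eye(3)-np.outer(d,d);A=A+P;b=b+P@o
    p=np.linalg.solve(A,b);return p,[np.linalg.norm((np.eye(3)-np.outer(d,d)/(d@d))@(p-o)) for o,d in r]
def proj(c,p):
    f,cx,cy=K(c);q=np.array(c['attitude']).reshape(3,3).T@(np.array(p)-c['xyz']);return f*q[0]/q[2]+cx,f*q[1]/q[2]+cy
E
python3 - <<'E'
from h import *
ims=[]
for n in ['scene','side','wrist']:
    c=ctrl.camera_info(n);print(n,c);im=ctrl.snapshot(n);cv2.imwrite(f'pics/{n}0.png',im)
print(ctrl.observe(),ctrl.pinch_z)
E
```

```text
pics
scene {'fov_y': 55.364557036943516, 'cx': 321.5639051384512, 'cy': 191.9888615192833, 'xyz': array([ 0.93526296, -0.55824763,  0.55906558]), 'attitude': array([[ 0.8403926 ,  0.29204177, -0.45656531],
       [ 0.54189844, -0.46721872,  0.69860773],
       [-0.00929323, -0.83451679, -0.55090413]])}
side {'fov_y': 53.844291412344404, 'cx': 313.5312414094214, 'cy': 199.4831104339822, 'xyz': array([0.51024302, 0.52530816, 0.70300433]), 'attitude': array([[-0.99916591, -0.03113813,  0.02641787],
       [-0.04081376,  0.78230971, -0.62155109],
       [-0.00131302, -0.62211087, -0.78292806]])}
wrist {'fov_y': 71.99812487057915, 'cx': 320.6955601142186, 'cy': 200.83880489939818, 'xyz': array([ 0.29387754, -0.58349743,  0.382393  ]), 'attitude': array([[ 3.41560166e-01, -9.04760248e-01, -2.54451463e-01],
       [-9.39859576e-01, -3.29033018e-01, -9.16583368e-02],
       [-7.94113095e-04,  2.70455480e-01, -9.62732155e-01]])}
{'t': 0.15, 'joints': array([67.55367777, 26.82399811, -0.66663181, 91.86666306,  0.34481221,
       61.38758556, -3.22679921]), 'qd': array([ 0.03646187, -0.04996296,  0.0246925 , -0.33563417, -0.01419805,
        0.02663178,  0.08933574]), 'effort': array([ 4.64224231e-04, -5.20949364e+01, -1.26189779e-02, -2.43973589e+01,
       -5.67330618e-02,  1.53314474e-02,  1.26506166e-04]), 'tool_pos': array([ 0.22193311, -0.61047497,  0.2138793 ]), 'ee_rot': array([[ 9.39812184e-01,  3.41691023e-01, -5.51214954e-04],
       [ 3.41691452e-01, -9.39811409e-01,  1.21169747e-03],
       [-1.04011953e-04, -1.32711349e-03, -9.99999114e-01]]), 'force': array([-1.08166233, -0.01615654,  1.16513888]), 'torque': array([-0.05937874,  0.04907299,  0.06852491]), 'finger_force': 0.0, 'finger_gap': 1.0015754560246029} 0.0187
```

View pics/scene0.png

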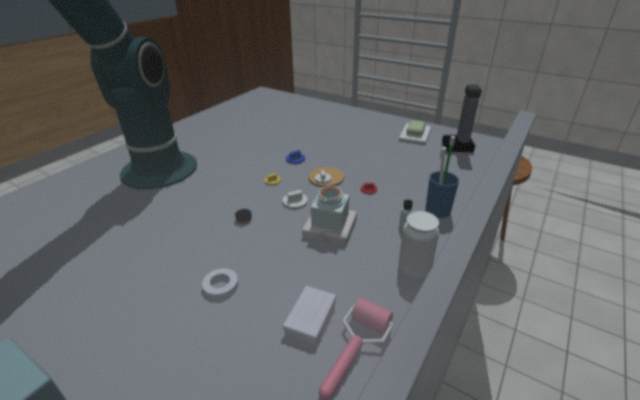

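View pics/side0.png

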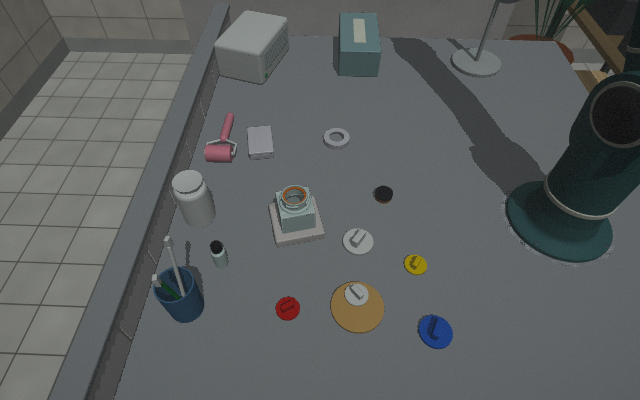

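The scene picture shows the coaster with a small white disc at (323,177), the jar's mouth at (330,192) and the ring at (220,284). The side picture shows them at (357,295), (294,194) and (337,138).

Things that could be taken for the disc (side pixels): white on the coaster (357,295), larger white on the ledge (358,241), red (288,308), yellow (416,265), blue (436,331). I choose the white one on the coaster, which is the smaller of the whites, and check it in a crop.

```bash
python3 - <<'E'
import cv2,numpy as np
s=cv2.imread('pics/scene0.png');d=cv2.imread('pics/side0.png')
def cr(im,x,y,w=66,h=50,k=6): 
    o=cv2.resize(im[y:y+h,x:x+w],None,fx=k,fy=k,interpolation=cv2.INTER_CUBIC)
    for i in range(0,w,10): cv2.line(o,(i*k,0),(i*k,6),(0,0,255)); cv2.putText(o,str(x+i),(i*k,16),0,.35,(0,0,255))
    for i in range(0,h,10): cv2.line(o,(0,i*k),(6,i*k),(0,0,255)); cv2.putText(o,str(y+i),(8,i*k+4),0,.35,(0,0,255))
    return o
a=np.hstack([cr(s,285,160),cr(d,325,272)]);b=np.hstack([cr(s,300,180),cr(d,262,180)])
cv2.imwrite('pics/c1.png',np.vstack([a,b]))
E
```

```text
(no output)
```

View pics/c1.png

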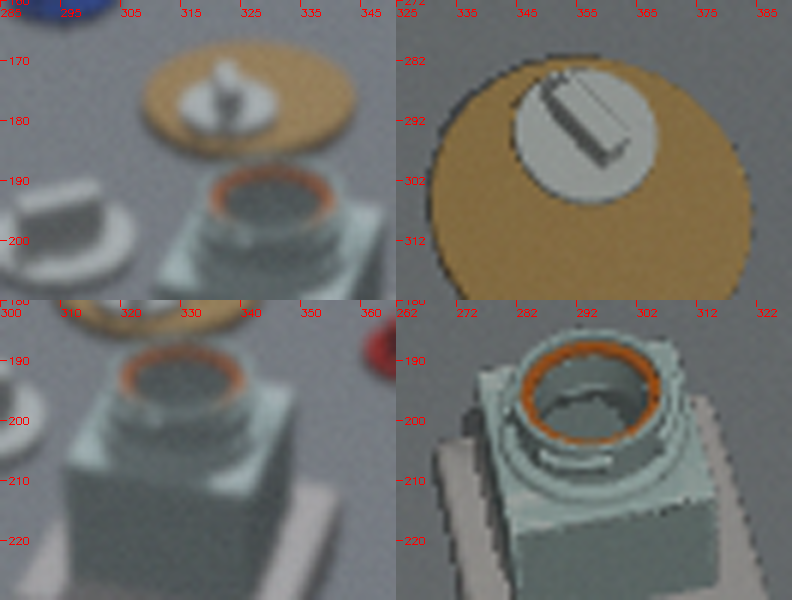

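The crop confirms a white disc with a bar on the coaster, clearly smaller than the white one on the ledge. Disc centre is at side (356.5,294.5) and scene (323,177.5); the seal is at side (294.3,195.3) and scene (330.3,192.7).

```bash
python3 - <<'E'
from h import *
s=cam('scene');d=cam('side')
for n,a,b,z in [('disc',(323,177.5),(356.5,294.5),.0135),('seal',(330.3,192.7),(294.3,195.3),.097),('ring',(220,284),(337,138),.0148),('balm',(244,216),(384,194),.018)]:
    print(n,tri(ray(s,*a),ray(d,*b)),onz(d,*b,z),onz(s,*a,z))
# side: bar ends on top
for z in (.0285,):
    for p in [(552,80),(575,70),(630,128),(609,150)]: print(onz(d,325+(p[0]-396)/6,272+p[1]/6,z))
E
```

```text
disc (array([0.4438103 , 0.20098014, 0.01033335]), [np.float64(0.0004943265529530538), np.float64(0.0004943265529530378)]) [0.44366562 0.20221412 0.0135    ] [0.44719793 0.19660655 0.0135    ]
seal (array([0.56961864, 0.03541777, 0.09701338]), [np.float64(0.00046395849578693347), np.float64(0.00046395849578708315)]) [0.56921325 0.03514756 0.097     ] [0.57010556 0.03548012 0.097     ]
ring (array([ 0.48283733, -0.23235516,  0.00522466]), [np.float64(0.0016142003152005025), np.float64(0.0016142003152004587)]) [ 0.48188721 -0.22332079  0.0148    ] [ 0.49252198 -0.2378068   0.0148    ]
balm (array([ 0.37567157, -0.0468062 ,  0.00871708]), [np.float64(0.0018111141206549753), np.float64(0.001811114120655179)]) [ 0.37587385 -0.04051112  0.018     ] [ 0.38737873 -0.0555387   0.018     ]
[0.45486312 0.19130455 0.0285    ]
[0.44764099 0.18761914 0.0285    ]
[0.43127363 0.20638482 0.0285    ]
[0.43794308 0.21385521 0.0285    ]
```

```bash
python3 -m pendant '[{"x":0.025,"y":0.033,"rz":5},{"x":0.025,"y":0.033,"rz":5},{"x":0.025,"y":0.033,"rz":5},{"x":0.025,"y":0.033,"rz":5},{"x":0.025,"y":0.033,"rz":5},{"x":0.025,"y":0.033,"rz":5},{"x":0.025,"y":0.033,"rz":5},{"x":0.025,"y":0.033,"rz":5}]'
python3 -m pendant '[{"y":0.037,"rz":5},{"y":0.037,"rz":5},{"y":0.037,"rz":5},{"y":0.037,"rz":5},{"y":0.037,"rz":5},{"y":0.037,"rz":5},{"y":0.037,"rz":5},{"y":0.037,"rz":5}]'
python3 -m pendant '[{"y":0.035,"x":0.003,"rz":5},{"y":0.035,"x":0.003,"rz":5},{"y":0.035,"x":0.003,"rz":5},{"y":0.035,"x":0.003,"rz":5},{"y":0.035,"x":0.003,"rz":5},{"y":0.035,"x":0.003,"rz":3},{"y":0.035,"x":0.003},{}]'
python3 - <<'E'
from h import *
o=ctrl.observe();print(o['tool_pos'],o['ee_rot'],o['joints'],o['t'],o['force'])
c=cam('wrist');im=ctrl.snapshot('wrist');cv2.imwrite('pics/w1.png',im)
print(proj(c,[.4437,.2013,.0135]),c)
np.savez('w1.npz',**c)
E
```

```text
[ 0.22193311 -0.61047497  0.2138793 ] [[ 9.39812184e-01  3.41691023e-01 -5.51214954e-04]
 [ 3.41691452e-01 -9.39811409e-01  1.21169747e-03]
 [-1.04011953e-04 -1.32711349e-03 -9.99999114e-01]] [67.55367777 26.82399811 -0.66663181 91.86666306  0.34481221 61.38758556
 -3.22679921] 0.15 [-1.08166233 -0.01615654  1.16513888]
(np.float64(-450.2162599191226), np.float64(-353.56631338785394)) {'fov_y': 71.99812487057915, 'cx': 320.6955601142186, 'cy': 200.83880489939818, 'xyz': array([ 0.29389438, -0.58353698,  0.38251636]), 'attitude': array([[ 3.41559164e-01, -9.04785747e-01, -2.54362121e-01],
       [-9.39860110e-01, -3.28972959e-01, -9.18681928e-02],
       [-5.57228323e-04,  2.70443235e-01, -9.62735761e-01]])}schema error: expected keys x, y, z, rx, ry, rz, fingers
schema error: expected keys x, y, z, rx, ry, rz, fingers
schema error: expected keys x, y, z, rx, ry, rz, fingers
```

View pics/w1.png

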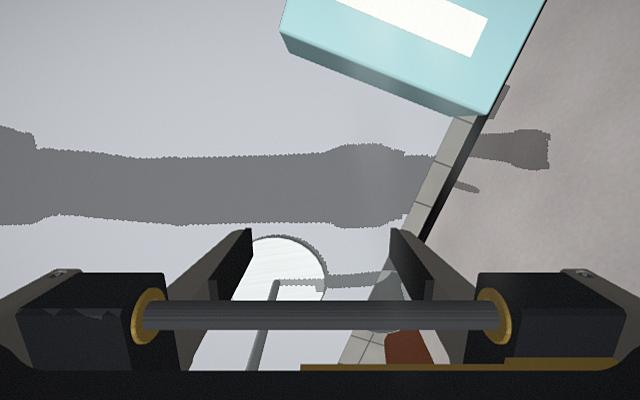

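The moves were refused because every row needs all the keys. The picture is still the start view: finger tips at (245,230) and (395,230), with the teal box above. I resend with full rows.

```bash
python3 -m pendant '[{"x":0.025,"y":0.033,"z":0,"rx":0,"ry":0,"rz":5,"fingers":0},{"x":0.025,"y":0.033,"z":0,"rx":0,"ry":0,"rz":5,"fingers":0},{"x":0.025,"y":0.033,"z":0,"rx":0,"ry":0,"rz":5,"fingers":0},{"x":0.025,"y":0.033,"z":0,"rx":0,"ry":0,"rz":5,"fingers":0},{"x":0.025,"y":0.033,"z":0,"rx":0,"ry":0,"rz":5,"fingers":0},{"x":0.025,"y":0.033,"z":0,"rx":0,"ry":0,"rz":5,"fingers":0},{"x":0.025,"y":0.033,"z":0,"rx":0,"ry":0,"rz":5,"fingers":0},{"x":0.025,"y":0.033,"z":0,"rx":0,"ry":0,"rz":5,"fingers":0}]' &&
python3 -m pendant '[{"x":0,"y":0.037,"z":0,"rx":0,"ry":0,"rz":5,"fingers":0},{"x":0,"y":0.037,"z":0,"rx":0,"ry":0,"rz":5,"fingers":0},{"x":0,"y":0.037,"z":0,"rx":0,"ry":0,"rz":5,"fingers":0},{"x":0,"y":0.037,"z":0,"rx":0,"ry":0,"rz":5,"fingers":0},{"x":0,"y":0.037,"z":0,"rx":0,"ry":0,"rz":5,"fingers":0},{"x":0,"y":0.037,"z":0,"rx":0,"ry":0,"rz":5,"fingers":0},{"x":0,"y":0.037,"z":0,"rx":0,"ry":0,"rz":5,"fingers":0},{"x":0,"y":0.037,"z":0,"rx":0,"ry":0,"rz":5,"fingers":0}]' &&
python3 -m pendant '[{"x":0.003,"y":0.035,"z":0,"rx":0,"ry":0,"rz":5,"fingers":0},{"x":0.003,"y":0.035,"z":0,"rx":0,"ry":0,"rz":5,"fingers":0},{"x":0.003,"y":0.035,"z":0,"rx":0,"ry":0,"rz":5,"fingers":0},{"x":0.003,"y":0.035,"z":0,"rx":0,"ry":0,"rz":5,"fingers":0},{"x":0.003,"y":0.035,"z":0,"rx":0,"ry":0,"rz":5,"fingers":0},{"x":0.003,"y":0.035,"z":0,"rx":0,"ry":0,"rz":3,"fingers":0},{"x":0.003,"y":0.035,"z":0,"rx":0,"ry":0,"rz":0,"fingers":0},{"x":0,"y":0.035,"z":0,"rx":0,"ry":0,"rz":0,"fingers":0}]'
python3 - <<'E'
from h import *
o=ctrl.observe();print(o['tool_pos'],o['ee_rot'],o['joints'],o['t'],o['force'])
c=cam('wrist');im=ctrl.snapshot('wrist')
print(proj(c,[.4437,.2013,.0135]),c)
np.savez('w1.npz',**c);cv2.imwrite('pics/w1.png',im)
E
```

```text
t: 0.87
tool_pos: [0.4229, -0.3451, 0.2147]
ee_rot: [[0.497, 0.868, 0.0], [0.868, -0.497, -0.0], [-0.0, 0.0, -1.0]]
force: [1.3, -1.0, 0.3]
finger_gap: 0.996
finger_force: 0.0
t: 1.53
tool_pos: [0.4217, -0.0493, 0.2148]
ee_rot: [[-0.177, 0.984, 0.0], [0.984, 0.177, -0.001], [-0.001, 0.0, -1.0]]
force: [0.4, -0.2, -0.6]
finger_gap: 1.001
finger_force: 0.0
t: 2.2
tool_pos: [0.4434, 0.2305, 0.2146]
ee_rot: [[-0.615, 0.789, 0.0], [0.789, 0.615, 0.0], [-0.0, 0.0, -1.0]]
force: [0.8, -0.0, -1.0]
finger_gap: 0.999
finger_force: 0.0
[0.44341736 0.23050368 0.21456499] [[-6.14731012e-01  7.88736747e-01  3.54949121e-04]
 [ 7.88736804e-01  6.14731042e-01  3.15290450e-05]
 [-1.93330127e-04  2.99343317e-04 -9.99999937e-01]] [  6.95919392  18.47512127 -45.23036257 110.30393277  15.50019639
  57.40801036  -7.31555437] 2.2 [ 0.83738815 -0.01589369 -0.95678436]
(np.float64(307.3862237382781), np.float64(198.1265485122063)) {'fov_y': 71.99812487057915, 'cx': 320.6955601142186, 'cy': 200.83880489939818, 'xyz': array([0.39708621, 0.29162158, 0.38320591]), 'attitude': array([[ 7.88825238e-01,  5.91862921e-01,  1.65689551e-01],
       [ 6.14617250e-01, -7.59350000e-01, -2.13619319e-01],
       [-6.16993852e-04,  2.70343966e-01, -9.62763605e-01]])}
```

View pics/w1.png

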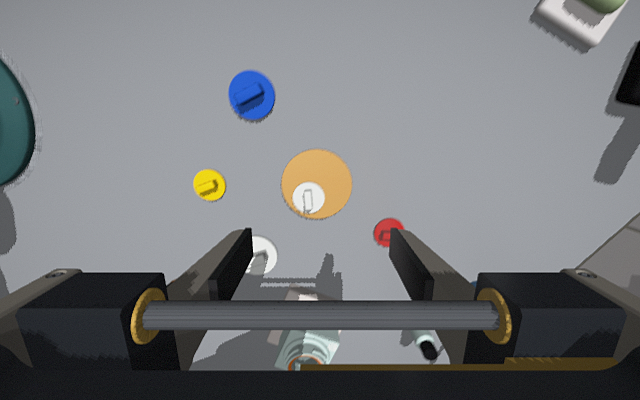

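The wrist picture shows the white disc on the coaster at (308,198), exactly where I predicted it (307,198). The bar runs almost vertically in the picture, so the jaw direction is right. I move over it, go lower and measure again.

```bash
python3 -m pendant '[{"x":0,"y":-0.015,"z":-0.025,"rx":0,"ry":0,"rz":0,"fingers":0.5},{"x":0,"y":-0.014,"z":-0.025,"rx":0,"ry":0,"rz":0,"fingers":0.5},{"x":0,"y":0,"z":-0.025,"rx":0,"ry":0,"rz":0,"fingers":0.5},{"x":0,"y":0,"z":-0.02,"rx":0,"ry":0,"rz":0,"fingers":0.5},{"x":0,"y":0,"z":0,"rx":0,"ry":0,"rz":0,"fingers":0.5},{"x":0,"y":0,"z":0,"rx":0,"ry":0,"rz":0,"fingers":0.5}]'
python3 - <<'E'
from h import *
c=cam('wrist');im=ctrl.snapshot('wrist')
print(proj(c,[.4437,.2015,.0135]),proj(c,[.4430,.2,.0285]))
np.savez('w2.npz',**c);cv2.imwrite('pics/w2.png',im)
u,v=map(int,proj(c,[.4437,.2015,.0135]))
cv2.imwrite('pics/w2c.png',cv2.resize(im[v-60:v+60,u-80:u+80],None,fx=4,fy=4,interpolation=cv2.INTER_CUBIC));print(u-80,v-60)
E
```

```text
t: 2.75
tool_pos: [0.4425, 0.2, 0.1192]
ee_rot: [[-0.616, 0.788, -0.002], [0.788, 0.616, -0.0], [0.001, -0.002, -1.0]]
force: [0.4, 0.3, 0.6]
finger_gap: 0.592
finger_force: 0.0
(np.float64(321.9166257097964), np.float64(200.17431017794544)) (np.float64(320.43895140727824), np.float64(204.98344620739476))
241 140
```

View pics/w2c.png

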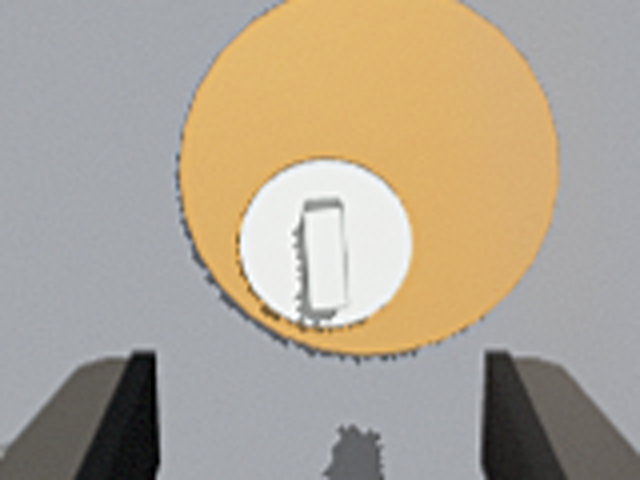

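The crop shows the bar's top centre at about (322.3,204.5) in the full picture, leaning 2.5 degrees counter-clockwise. The finger tips stand clear either side.

```bash
python3 - <<'E'
from h import *
c=cam('wrist');w1=dict(np.load('w1.npz'))
print(onz(c,322.3,204.5,.0285),onz(c,322.5,200.8,.0135),tri(ray(c,322.5,200.8),ray(w1,308,197.8)))
print(onz(w1,308,197.8,.0135),ctrl.observe()['tool_pos'])
E
```

```text
[0.44535664 0.20190567 0.0285    ] [0.44583724 0.20175578 0.0135    ] (array([0.44127914, 0.20751754, 0.03765961]), [np.float64(0.0005663852497859775), np.float64(0.0005663852497859496)])
[0.44408898 0.20219957 0.0135    ] [0.44335547 0.2004802  0.12023678]
```

```bash
python3 -m pendant '[{"x":0.0008,"y":0.001,"z":-0.025,"rx":0,"ry":0,"rz":2.5,"fingers":0.5},{"x":0,"y":0,"z":-0.025,"rx":0,"ry":0,"rz":0,"fingers":0.5},{"x":0,"y":0,"z":-0.025,"rx":0,"ry":0,"rz":0,"fingers":0.5},{"x":0,"y":0,"z":-0.015,"rx":0,"ry":0,"rz":0,"fingers":0.5},{"x":0,"y":0,"z":-0.008,"rx":0,"ry":0,"rz":0,"fingers":0.5},{"x":0,"y":0,"z":-0.006,"rx":0,"ry":0,"rz":0,"fingers":0.5},{"x":0,"y":0,"z":0,"rx":0,"ry":0,"rz":0,"fingers":0.5},{"x":0,"y":0,"z":0,"rx":0,"ry":0,"rz":0,"fingers":0.5}]' 15
python3 -m pendant '[{"x":0,"y":0,"z":0,"rx":0,"ry":0,"rz":0,"fingers":0.8},{"x":0,"y":0,"z":0,"rx":0,"ry":0,"rz":0,"fingers":0.95},{"x":0,"y":0,"z":0,"rx":0,"ry":0,"rz":0,"fingers":1},{"x":0,"y":0,"z":0,"rx":0,"ry":0,"rz":0,"fingers":1},{"x":0,"y":0,"z":0,"rx":0,"ry":0,"rz":0,"fingers":1},{"x":0,"y":0,"z":0,"rx":0,"ry":0,"rz":0,"fingers":1}]' 15
```

```text
t: 3.47
tool_pos: [0.4448, 0.2016, 0.0166]
ee_rot: [[-0.649, 0.761, 0.002], [0.761, 0.649, 0.001], [-0.001, 0.002, -1.0]]
force: [0.2, 0.5, -0.5]
finger_gap: 0.498
finger_force: 0.0
t: 3.97
tool_pos: [0.444, 0.2011, 0.0157]
ee_rot: [[-0.649, 0.761, 0.0], [0.761, 0.649, -0.0], [-0.0, 0.0, -1.0]]
force: [-0.5, -1.0, 1.6]
finger_gap: 0.107
finger_force: 15.0
```

The bar is held (gap about 10 mm). I lift and stop beside the jar so the wrist camera sees the mouth.

```bash
python3 -m pendant '[{"x":0,"y":0,"z":0.015,"rx":0,"ry":0,"rz":0,"fingers":1},{"x":0,"y":0,"z":0.03,"rx":0,"ry":0,"rz":0,"fingers":1},{"x":0,"y":0,"z":0.035,"rx":0,"ry":0,"rz":0,"fingers":1},{"x":0,"y":0,"z":0.035,"rx":0,"ry":0,"rz":0,"fingers":1},{"x":0,"y":0,"z":0.035,"rx":0,"ry":0,"rz":0,"fingers":1},{"x":0.015,"y":-0.02,"z":0.02,"rx":0,"ry":0,"rz":0,"fingers":1},{"x":0.02,"y":-0.026,"z":0,"rx":0,"ry":0,"rz":0,"fingers":1},{"x":0.02,"y":-0.026,"z":0,"rx":0,"ry":0,"rz":0,"fingers":1}]' 15
python3 -m pendant '[{"x":0.02,"y":-0.026,"z":0,"rx":0,"ry":0,"rz":0,"fingers":1},{"x":0.02,"y":-0.026,"z":0,"rx":0,"ry":0,"rz":0,"fingers":1},{"x":0.02,"y":-0.026,"z":0,"rx":0,"ry":0,"rz":0,"fingers":1},{"x":0.02,"y":-0.026,"z":0,"rx":0,"ry":0,"rz":0,"fingers":1},{"x":0.016,"y":-0.02,"z":0,"rx":0,"ry":0,"rz":0,"fingers":1},{"x":0,"y":0,"z":0,"rx":0,"ry":0,"rz":0,"fingers":1},{"x":0,"y":0,"z":0,"rx":0,"ry":0,"rz":0,"fingers":1},{"x":0,"y":0,"z":0,"rx":0,"ry":0,"rz":0,"fingers":1}]' 15
python3 - <<'E'
from h import *
c=cam('wrist');im=ctrl.snapshot('wrist')
print(proj(c,[.5694,.0352,.097]))
np.savez('w3.npz',**c);cv2.imwrite('pics/w3.png',im)
hsv=cv2.cvtColor(im,cv2.COLOR_BGR2HSV);m=((hsv[...,0]<18)&(hsv[...,1]>110)&(hsv[...,2]>60)).astype(np.uint8)
u,v=map(int,proj(c,[.5694,.0352,.097]));k=np.zeros_like(m);k[max(v-70,0):v+70,u-70:u+70]=1;m*=k
pts=np.argwhere(m)[:,::-1];print(len(pts),pts.min(0),pts.max(0))
h=cv2.convexHull(pts.astype(np.int32));e=cv2.fitEllipse(h);print(e,onz(c,*e[0],.097))
cv2.imwrite('pics/w3c.png',cv2.resize(im[v-100:v+100,u-133:u+133],None,fx=3,fy=3,interpolation=cv2.INTER_CUBIC));print(u-133,v-100)
E
```

```text
t: 4.63
tool_pos: [0.5003, 0.1289, 0.1876]
ee_rot: [[-0.651, 0.759, 0.004], [0.759, 0.651, -0.0], [-0.003, 0.003, -1.0]]
force: [0.6, -0.2, 0.1]
finger_gap: 0.105
finger_force: 15.0
t: 5.3
tool_pos: [0.5941, 0.0062, 0.1853]
ee_rot: [[-0.65, 0.76, -0.001], [0.76, 0.65, 0.001], [0.001, -0.0, -1.0]]
force: [0.5, -0.2, -1.2]
finger_gap: 0.105
finger_force: 15.0
(np.float64(319.8784653037908), np.float64(166.40284472748604))
587 [296 142] [344 190]
((320.2908020019531, 166.12925720214844), (48.322513580322266, 48.92545700073242), 100.08141326904297) [0.56952659 0.03564649 0.097     ]
186 66
```

View pics/w3c.png

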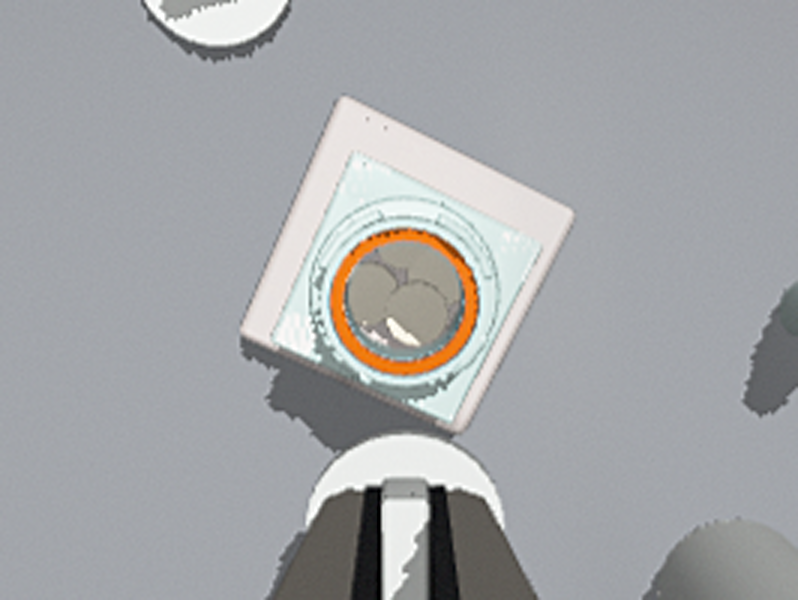

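The crop shows the orange seal centred on (320.3,166.1), as predicted. The held disc is level below it, its front edge at about (321,210.7). I work out where the disc centre lies relative to the TCP.

```bash
python3 - <<'E'
from h import *
c=dict(np.load('w3.npz'));o=ctrl.observe();R=o['ee_rot'];t=o['tool_pos'];print(t)
p=onz(c,186+404.5/3,66+433.5/3,t[2]-.0022);print(p,R.T@(p-t))
for u in (306,503):
    q=onz(c,186+u/3,66+515/3,t[2]-.0022);print(R.T@(q-t))
E
```

```text
[0.59402442 0.00669899 0.18548894]
[0.58047703 0.02371612 0.18328894] [0.02173475 0.00078919 0.00222085]
[ 0.00269512 -0.02120154  0.0022052 ]
[0.00266171 0.02273015 0.00219978]
```

```bash
python3 -m pendant '[{"x":-0.0126,"y":0.0144,"z":0,"rx":0,"ry":0,"rz":0,"fingers":1},{"x":-0.0126,"y":0.0144,"z":0,"rx":0,"ry":0,"rz":0,"fingers":1},{"x":0,"y":0,"z":-0.02,"rx":0,"ry":0,"rz":0,"fingers":1},{"x":0,"y":0,"z":-0.02,"rx":0,"ry":0,"rz":0,"fingers":1},{"x":0,"y":0,"z":-0.02,"rx":0,"ry":0,"rz":0,"fingers":1},{"x":0,"y":0,"z":-0.01,"rx":0,"ry":0,"rz":0,"fingers":1},{"x":0,"y":0,"z":0,"rx":0,"ry":0,"rz":0,"fingers":1},{"x":0,"y":0,"z":0,"rx":0,"ry":0,"rz":0,"fingers":1}]' 15
python3 - <<'E'
from h import *
s=cam('scene');d=cam('side');a=ctrl.snapshot('scene');b=ctrl.snapshot('side')
print(ctrl.observe()['tool_pos'])
cr=lambda im,x,y:cv2.resize(im[y:y+60,x:x+66],None,fx=6,fy=6,interpolation=cv2.INTER_CUBIC)
cv2.imwrite('pics/c2.png',np.hstack([cr(a,300,165),cr(b,262,165)]))
E
```

```text
t: 6.02
tool_pos: [0.5694, 0.0349, 0.1158]
ee_rot: [[-0.65, 0.76, -0.0], [0.76, 0.65, 0.0], [0.0, -0.0, -1.0]]
force: [0.2, 0.6, -0.9]
finger_gap: 0.103
finger_force: 15.0
[0.57042624 0.03456215 0.11682665]
```

View pics/c2.png

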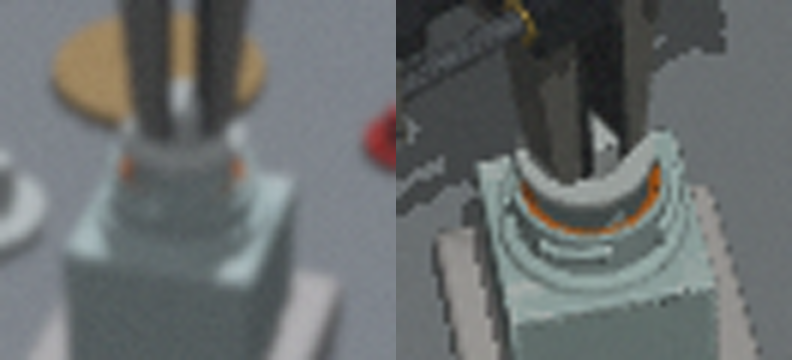

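The disc sits centred over the mouth in both views: side disc edge at columns 520–660 of the crop, seal at 522–662. I lower it gently.

```bash
python3 -m pendant '[{"x":0,"y":0,"z":-0.003,"rx":0,"ry":0,"rz":0,"fingers":1},{"x":0,"y":0,"z":-0.002,"rx":0,"ry":0,"rz":0,"fingers":1},{"x":0,"y":0,"z":-0.002,"rx":0,"ry":0,"rz":0,"fingers":1},{"x":0,"y":0,"z":0,"rx":0,"ry":0,"rz":0,"fingers":1}]' 8
python3 -m pendant '[{"x":0,"y":0,"z":-0.001,"rx":0,"ry":0,"rz":0,"fingers":1},{"x":0,"y":0,"z":0,"rx":0,"ry":0,"rz":0,"fingers":1}]' 8
python3 -m pendant '[{"x":0,"y":0,"z":-0.001,"rx":0,"ry":0,"rz":0,"fingers":1},{"x":0,"y":0,"z":0,"rx":0,"ry":0,"rz":0,"fingers":1}]' 8
python3 -m pendant '[{"x":0,"y":0,"z":-0.001,"rx":0,"ry":0,"rz":0,"fingers":1},{"x":0,"y":0,"z":0,"rx":0,"ry":0,"rz":0,"fingers":1}]' 8
```

```text
t: 6.45
tool_pos: [0.5696, 0.0337, 0.1084]
ee_rot: [[-0.649, 0.761, -0.0], [0.761, 0.649, -0.0], [0.0, -0.0, -1.0]]
force: [-0.5, 0.2, -0.1]
finger_gap: 0.103
finger_force: 8.0
t: 6.62
tool_pos: [0.5697, 0.0339, 0.1075]
ee_rot: [[-0.649, 0.761, -0.0], [0.761, 0.649, 0.0], [0.0, -0.0, -1.0]]
force: [0.3, 0.4, -1.2]
finger_gap: 0.109
finger_force: 8.0
t: 6.78
tool_pos: [0.5696, 0.0339, 0.1065]
ee_rot: [[-0.649, 0.761, -0.0], [0.761, 0.649, -0.0], [0.0, -0.0, -1.0]]
force: [0.3, -1.1, -0.4]
finger_gap: 0.111
finger_force: 8.0
t: 6.95
tool_pos: [0.5697, 0.0341, 0.1056]
ee_rot: [[-0.649, 0.761, 0.0], [0.761, 0.649, 0.0], [0.0, 0.0, -1.0]]
force: [-1.1, 0.9, -0.3]
finger_gap: 0.109
finger_force: 8.0
```

```bash
python3 -m pendant '[{"x":0,"y":0,"z":-0.001,"rx":0,"ry":0,"rz":0,"fingers":1},{"x":0,"y":0,"z":0,"rx":0,"ry":0,"rz":0,"fingers":1},{"x":0,"y":0,"z":0,"rx":0,"ry":0,"rz":0,"fingers":1}]' 8
python3 -m pendant '[{"x":0,"y":0,"z":0,"rx":0,"ry":0,"rz":0,"fingers":0.85},{"x":0,"y":0,"z":0,"rx":0,"ry":0,"rz":0,"fingers":0.75},{"x":0,"y":0,"z":0,"rx":0,"ry":0,"rz":0,"fingers":0.75},{"x":0,"y":0,"z":0,"rx":0,"ry":0,"rz":0,"fingers":0.75},{"x":0,"y":0,"z":0.01,"rx":0,"ry":0,"rz":0,"fingers":0.75},{"x":0,"y":0,"z":0.03,"rx":0,"ry":0,"rz":0,"fingers":0.75},{"x":0.01,"y":-0.013,"z":0.035,"rx":0,"ry":0,"rz":0,"fingers":0.5},{"x":0.014,"y":-0.017,"z":0.005,"rx":0,"ry":0,"rz":0,"fingers":0.2}]' 8
python3 -m pendant '[{"x":0,"y":0,"z":0,"rx":0,"ry":0,"rz":0,"fingers":0},{"x":0,"y":0,"z":0,"rx":0,"ry":0,"rz":0,"fingers":0},{"x":0,"y":0,"z":0,"rx":0,"ry":0,"rz":0,"fingers":0}]' 8
python3 - <<'E'
from h import *
o=ctrl.observe();print(o['tool_pos'])
c=cam('wrist');im=ctrl.snapshot('wrist');np.savez('w4.npz',**c);cv2.imwrite('pics/w4.png',im)
u,v=map(int,proj(c,[.5695,.0354,.1025]));print(u,v)
a=ctrl.snapshot('scene');b=ctrl.snapshot('side')
cr=lambda im,x,y:cv2.resize(im[y:y+50,x:x+66],None,fx=4,fy=4,interpolation=cv2.INTER_CUBIC)
p=cv2.resize(im[v-50:v+50,u-66:u+66],None,fx=4,fy=4,interpolation=cv2.INTER_CUBIC)
cv2.imwrite('pics/c3.png',np.hstack([p,np.vstack([cr(a,300,165),cr(b,262,165)])]));print(u-66,v-50)
E
```

```text
t: 7.2
tool_pos: [0.5697, 0.0343, 0.1046]
ee_rot: [[-0.649, 0.76, 0.0], [0.76, 0.649, 0.0], [0.0, 0.0, -1.0]]
force: [-0.8, 1.1, 0.3]
finger_gap: 0.108
finger_force: 8.0
t: 7.87
tool_pos: [0.5962, 0.0065, 0.1913]
ee_rot: [[-0.652, 0.758, 0.008], [0.758, 0.652, 0.001], [-0.005, 0.007, -1.0]]
force: [0.8, 0.9, 0.1]
finger_gap: 0.371
finger_force: 0.0
t: 8.12
tool_pos: [0.5929, 0.0043, 0.1843]
ee_rot: [[-0.649, 0.76, -0.001], [0.76, 0.649, 0.0], [0.001, -0.001, -1.0]]
force: [-0.5, 0.6, 0.1]
finger_gap: 0.588
finger_force: 0.0
[0.59286167 0.004342   0.18429145]
322 166
256 116
```

View pics/c3.png

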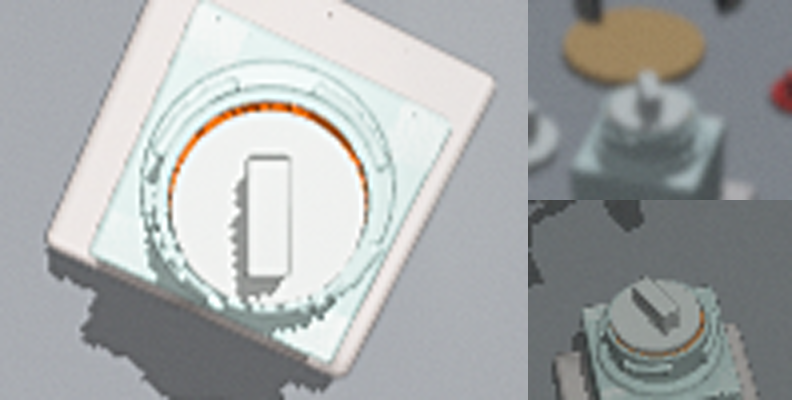

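The picture shows the disc seated flat in the mouth, bar up, with only a sliver of seal visible round it. Next is the ring; I pre-turn the wrist counter-clockwise on the way.

```bash
python3 -m pendant '[{"x":-0.007,"y":-0.017,"z":0,"rx":0,"ry":0,"rz":7,"fingers":0},{"x":-0.007,"y":-0.017,"z":0,"rx":0,"ry":0,"rz":7,"fingers":0},{"x":-0.007,"y":-0.017,"z":0,"rx":0,"ry":0,"rz":7,"fingers":0},{"x":-0.007,"y":-0.017,"z":0,"rx":0,"ry":0,"rz":7,"fingers":0},{"x":-0.007,"y":-0.017,"z":0,"rx":0,"ry":0,"rz":7,"fingers":0},{"x":-0.007,"y":-0.017,"z":0,"rx":0,"ry":0,"rz":7,"fingers":0},{"x":-0.007,"y":-0.017,"z":0,"rx":0,"ry":0,"rz":7,"fingers":0},{"x":-0.007,"y":-0.017,"z":0,"rx":0,"ry":0,"rz":7,"fingers":0}]'
python3 -m pendant '[{"x":-0.007,"y":-0.017,"z":-0.012,"rx":0,"ry":0,"rz":7,"fingers":0},{"x":-0.007,"y":-0.017,"z":-0.012,"rx":0,"ry":0,"rz":7,"fingers":0},{"x":-0.007,"y":-0.017,"z":-0.012,"rx":0,"ry":0,"rz":7,"fingers":0},{"x":-0.007,"y":-0.017,"z":-0.012,"rx":0,"ry":0,"rz":7,"fingers":0},{"x":-0.007,"y":-0.017,"z":-0.012,"rx":0,"ry":0,"rz":6,"fingers":0},{"x":0,"y":0,"z":0,"rx":0,"ry":0,"rz":0,"fingers":0},{"x":0,"y":0,"z":0,"rx":0,"ry":0,"rz":0,"fingers":0},{"x":0,"y":0,"z":0,"rx":0,"ry":0,"rz":0,"fingers":0}]'
python3 - <<'E'
from h import *
o=ctrl.observe();print(o['tool_pos'],o['joints'])
c=cam('wrist');im=ctrl.snapshot('wrist');np.savez('w5.npz',**c);cv2.imwrite('pics/w5.png',im)
g=cv2.GaussianBlur(cv2.cvtColor(im,cv2.COLOR_BGR2GRAY),(5,5),1)
print(proj(c,[.4835,-.2315,.015]))
print(cv2.HoughCircles(g,cv2.HOUGH_GRADIENT,1.5,10,param1=100,param2=25,minRadius=12,maxRadius=55))
E
```

```text
t: 8.93
tool_pos: [0.5369, -0.132, 0.1842]
ee_rot: [[-0.993, -0.12, -0.001], [-0.12, 0.993, 0.0], [0.001, 0.0, -1.0]]
force: [0.7, -0.6, -0.4]
finger_gap: 1.003
finger_force: 0.0
t: 9.6
tool_pos: [0.5033, -0.2156, 0.125]
ee_rot: [[-0.761, -0.649, 0.001], [-0.649, 0.761, 0.001], [-0.001, 0.0, -1.0]]
force: [0.1, 0.5, 0.5]
finger_gap: 1.002
finger_force: 0.0
[ 0.50328558 -0.21562528  0.12501231] [ 61.8562829   36.65680686 -56.12378583 108.00251148  36.84581722
  55.58615632 119.28679884]
(np.float64(320.94256683733965), np.float64(174.1743036130551))
[[[321.75     174.75      31.95    ]
  [468.75     323.25      42.6     ]
  [311.25     162.75      24.150002]
  [179.25     326.25      49.199997]
  [591.75     323.25      47.550003]
  [515.25     204.75      22.65    ]
  [248.25     329.25      40.949997]
  [167.25     324.75      37.65    ]
  [189.75     324.75      54.15    ]
  [239.25     293.25      54.15    ]
  [231.75     321.75      39.      ]
  [477.75     335.25      35.4     ]
  [456.75     324.75      49.199997]
  [258.75     324.75      45.9     ]
  [201.75     320.25      4
[... 1605 characters left out ...]
99.75     350.25      20.85    ]
  [308.25     173.25      19.5     ]
  [  9.75     194.25      15.9     ]
  [395.25     272.25      27.3     ]
  [261.75     138.75      23.85    ]
  [432.75     362.25      17.1     ]
  [231.75     369.75      15.9     ]
  [153.75     300.75      13.35    ]
  [ 62.25     309.75      39.9     ]
  [ 42.75     335.25      36.15    ]
  [252.75     266.25      33.9     ]
  [ 57.75     300.75      30.      ]
  [383.25     321.75      22.35    ]
  [315.75     153.75      16.05    ]
  [252.75     306.75      22.65    ]
  [501.75     327.75      16.65    ]
  [ 33.75     320.25      19.65    ]
  [333.75     168.75      18.75    ]
  [272.25     134.25      14.4     ]]]
```

Hough finds the ring at (321.8,174.8), within a pixel of the prediction. I refine its centre with an ellipse fit.

```bash
python3 - <<'E'
from h import *
c=dict(np.load('w5.npz'));im=cv2.imread('pics/w5.png');o=ctrl.observe();R=o['ee_rot'];t=o['tool_pos']
g=cv2.cvtColor(im,cv2.COLOR_BGR2GRAY).astype(float);g=cv2.GaussianBlur(g,(3,3),.8)
for lo,hi,z,sg in [(27,39,.015,1),(13,24,.015,-1)]:
    P=[]
    for a in np.radians(np.arange(0,360,3)):
        r=np.arange(lo,hi,.25);x=321.5+r*np.cos(a);y=174.5+r*np.sin(a)
        s=cv2.remap(g.astype(np.float32),x[None].astype(np.float32),y[None].astype(np.float32),1)[0]
        i=np.argmax(np.abs(np.gradient(s)));P.append((x[i],y[i]))
    P=np.array(P,np.float32)
    for _ in range(4):
        e=cv2.fitEllipseAMS(P);d=np.hypot(*(P-e[0]).T);P=P[np.abs(d-np.median(d))<1.8]
    q=onz(c,*e[0],z);print(len(P),e,q,R.T@(q-t))
print(t)
E
```

```text
116 ((321.3128967285156, 173.8372039794922), (63.84758758544922, 64.8879165649414), 100.0670166015625) [ 0.482989   -0.23143787  0.015     ] [0.02615886 0.001291   0.1103056 ]
104 ((321.71636962890625, 174.6586151123047), (35.23575973510742, 36.319889068603516), 176.00628662109375) [ 0.48336768 -0.23057186  0.015     ] [0.02530843 0.00170347 0.11030638]
[ 0.50358017 -0.21546746  0.12533688]
```

```bash
python3 -m pendant '[{"x":-0.0203,"y":-0.0163,"z":0,"rx":0,"ry":0,"rz":0,"fingers":0},{"x":0,"y":0,"z":-0.03,"rx":0,"ry":0,"rz":0,"fingers":0},{"x":0,"y":0,"z":-0.03,"rx":0,"ry":0,"rz":0,"fingers":0},{"x":0,"y":0,"z":-0.03,"rx":0,"ry":0,"rz":0,"fingers":0},{"x":0,"y":0,"z":-0.02,"rx":0,"ry":0,"rz":0,"fingers":0},{"x":0,"y":0,"z":-0.008,"rx":0,"ry":0,"rz":0,"fingers":0},{"x":0,"y":0,"z":-0.003,"rx":0,"ry":0,"rz":0,"fingers":0},{"x":0,"y":0,"z":0,"rx":0,"ry":0,"rz":0,"fingers":0}]' 20
python3 -m pendant '[{"x":0,"y":0,"z":0,"rx":0,"ry":0,"rz":0,"fingers":0.15},{"x":0,"y":0,"z":0,"rx":0,"ry":0,"rz":0,"fingers":0.25},{"x":0,"y":0,"z":0,"rx":0,"ry":0,"rz":0,"fingers":0.35},{"x":0,"y":0,"z":0,"rx":0,"ry":0,"rz":0,"fingers":0.5},{"x":0,"y":0,"z":0,"rx":0,"ry":0,"rz":0,"fingers":0.5},{"x":0,"y":0,"z":0,"rx":0,"ry":0,"rz":0,"fingers":0.5}]' 20
```

```text
t: 10.32
tool_pos: [0.4834, -0.2325, 0.0042]
ee_rot: [[-0.76, -0.65, 0.001], [-0.65, 0.76, -0.0], [-0.001, -0.001, -1.0]]
force: [0.5, -0.3, 0.5]
finger_gap: 1.003
finger_force: 0.0
t: 10.82
tool_pos: [0.4828, -0.2337, 0.0044]
ee_rot: [[-0.761, -0.649, 0.001], [-0.649, 0.761, -0.001], [-0.0, -0.001, -1.0]]
force: [-1.3, -0.2, 5.4]
finger_gap: 0.723
finger_force: 20.0
```

The ring is held (66.5 mm). Lifting and carrying it over the jar.

```bash
python3 -m pendant '[{"x":0,"y":0,"z":0.01,"rx":0,"ry":0,"rz":0,"fingers":0.5},{"x":0,"y":0,"z":0.03,"rx":0,"ry":0,"rz":0,"fingers":0.5},{"x":0,"y":0,"z":0.035,"rx":0,"ry":0,"rz":0,"fingers":0.5},{"x":0,"y":0,"z":0.035,"rx":0,"ry":0,"rz":0,"fingers":0.5},{"x":0,"y":0,"z":0.035,"rx":0,"ry":0,"rz":0,"fingers":0.5},{"x":0,"y":0,"z":0.01,"rx":0,"ry":0,"rz":0,"fingers":0.5},{"x":0.008,"y":0.0225,"z":0,"rx":0,"ry":0,"rz":0,"fingers":0.5},{"x":0.0105,"y":0.033,"z":0,"rx":0,"ry":0,"rz":0,"fingers":0.5}]' 20
python3 -m pendant '[{"x":0.0105,"y":0.033,"z":0,"rx":0,"ry":0,"rz":0,"fingers":0.5},{"x":0.0105,"y":0.033,"z":0,"rx":0,"ry":0,"rz":0,"fingers":0.5},{"x":0.0105,"y":0.033,"z":0,"rx":0,"ry":0,"rz":0,"fingers":0.5},{"x":0.0105,"y":0.033,"z":0,"rx":0,"ry":0,"rz":0,"fingers":0.5},{"x":0.0105,"y":0.033,"z":0,"rx":0,"ry":0,"rz":0,"fingers":0.5},{"x":0.009,"y":0.026,"z":0,"rx":0,"ry":0,"rz":0,"fingers":0.5},{"x":0.0066,"y":0.022,"z":0,"rx":0,"ry":0,"rz":0,"fingers":0.5},{"x":0,"y":0,"z":0,"rx":0,"ry":0,"rz":0,"fingers":0.5}]' 20
python3 -m pendant '[{"x":0,"y":0,"z":-0.01,"rx":0,"ry":0,"rz":0,"fingers":0.5},{"x":0,"y":0,"z":-0.01,"rx":0,"ry":0,"rz":0,"fingers":0.5},{"x":0,"y":0,"z":0,"rx":0,"ry":0,"rz":0,"fingers":0.5},{"x":0,"y":0,"z":0,"rx":0,"ry":0,"rz":0,"fingers":0.5},{"x":0,"y":0,"z":0,"rx":0,"ry":0,"rz":0,"fingers":0.5}]' 20
python3 - <<'E'
from h import *
c=cam('wrist');im=ctrl.snapshot('wrist');o=ctrl.observe();R=o['ee_rot'];t=o['tool_pos'];print(t,o['joints'][6],o['force'])
np.savez('w6.npz',**c);cv2.imwrite('pics/w6.png',im)
s=ctrl.snapshot('scene');d=ctrl.snapshot('side')
cr=lambda im,x,y:cv2.resize(im[y:y+50,x:x+66],None,fx=4,fy=4,interpolation=cv2.INTER_CUBIC)
p=im[140:300,220:420];p=cv2.resize(p,None,fx=2.5,fy=2.5,interpolation=cv2.INTER_CUBIC)
cv2.imwrite('pics/c4.png',np.hstack([p,np.vstack([cr(s,300,150),cr(d,262,150)])]))
for k in (.0335,.019): print(k,proj(c,t+R@np.array([k,0,-.0108])),proj(c,t+R@np.array([k,0,.004])))
E
```

```text
t: 11.48
tool_pos: [0.5005, -0.1813, 0.1592]
ee_rot: [[-0.766, -0.643, 0.0], [-0.643, 0.766, -0.002], [0.001, -0.002, -1.0]]
force: [-0.1, 0.6, -1.1]
finger_gap: 0.723
finger_force: 20.0
t: 12.15
tool_pos: [0.5691, 0.0413, 0.1591]
ee_rot: [[-0.756, -0.655, 0.001], [-0.655, 0.756, 0.004], [-0.003, 0.002, -1.0]]
force: [-0.6, 0.1, -0.2]
finger_gap: 0.724
finger_force: 20.0
t: 12.57
tool_pos: [0.5688, 0.0339, 0.1382]
ee_rot: [[-0.762, -0.648, -0.001], [-0.648, 0.762, -0.0], [0.001, 0.0, -1.0]]
force: [-0.1, -0.6, -0.7]
finger_gap: 0.723
finger_force: 20.0
[0.56902352 0.03416526 0.13857104] 93.99813078781169 [-0.35339719  0.18954324 -0.45882987]
0.0335 (np.float64(319.9002755351216), np.float64(197.26888861758604)) (np.float64(319.96692243130605), np.float64(191.39045392384995))
0.019 (np.float64(319.9290596856818), np.float64(220.39908584262295)) (np.float64(319.99200949918895), np.float64(212.82594567621473))
```

View pics/c4.png

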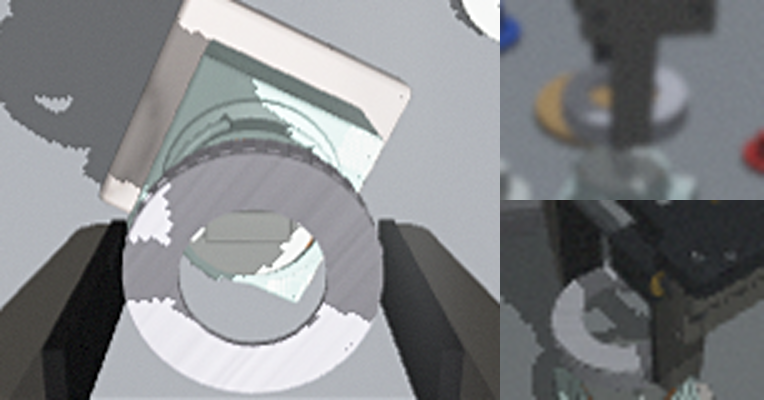

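The picture shows the ring level between the fingers, flange up, outer outline from crop (123..383, 148..392), so its centre is near the full-picture point (321.2,248). The bar is visible below the hole. I convert that to an offset in the hand.

```bash
python3 - <<'E'
from h import *
c=dict(np.load('w6.npz'));o=ctrl.observe();R=o['ee_rot'];t=o['tool_pos'];z=t[2]+.0108
for u,v in [(321.2,199.2),(321.2,296.8),(220+123/2.5,248),(220+383/2.5,248),(321.2,277.2)]:
    q=onz(c,u,v,z);print((R.T@(q-t)*1000).round(1))
print(t)
E
```

```text
[ 32.7   0.6 -10.8]
[-33.7   0.6 -10.8]
[  1.3 -31.8 -10.8]
[  1.2  33.  -10.8]
[-19.2   0.6 -10.8]
[0.56916606 0.03454851 0.1388482 ]
```

```bash
python3 -m pendant '[{"x":0.0002,"y":0.0004,"z":-0.01,"rx":0,"ry":0,"rz":0,"fingers":0.5},{"x":0,"y":0,"z":-0.01,"rx":0,"ry":0,"rz":0,"fingers":0.5},{"x":0,"y":0,"z":-0.008,"rx":0,"ry":0,"rz":0,"fingers":0.5},{"x":0,"y":0,"z":-0.005,"rx":0,"ry":0,"rz":0,"fingers":0.5},{"x":0,"y":0,"z":0,"rx":0,"ry":0,"rz":0,"fingers":0.5},{"x":0,"y":0,"z":0,"rx":0,"ry":0,"rz":0,"fingers":0.5}]' 20
python3 -m pendant '[{"x":0,"y":0,"z":-0.001,"rx":0,"ry":0,"rz":0,"fingers":0.5},{"x":0,"y":0,"z":-0.001,"rx":0,"ry":0,"rz":0,"fingers":0.5},{"x":0,"y":0,"z":0,"rx":0,"ry":0,"rz":0,"fingers":0.5}]' 20
python3 -m pendant '[{"x":0,"y":0,"z":-0.001,"rx":0,"ry":0,"rz":0,"fingers":0.5},{"x":0,"y":0,"z":-0.001,"rx":0,"ry":0,"rz":0,"fingers":0.5},{"x":0,"y":0,"z":0,"rx":0,"ry":0,"rz":0,"fingers":0.5}]' 20
```

```text
t: 13.22
tool_pos: [0.569, 0.0358, 0.1051]
ee_rot: [[-0.76, -0.649, -0.001], [-0.649, 0.76, 0.0], [0.0, 0.001, -1.0]]
force: [1.0, -0.4, -0.7]
finger_gap: 0.724
finger_force: 20.0
t: 13.47
tool_pos: [0.5695, 0.0357, 0.1038]
ee_rot: [[-0.761, -0.649, 0.001], [-0.649, 0.761, 0.0], [-0.001, -0.0, -1.0]]
force: [0.3, -0.5, 0.2]
finger_gap: 0.724
finger_force: 20.0
t: 13.72
tool_pos: [0.5698, 0.0359, 0.1023]
ee_rot: [[-0.76, -0.649, 0.002], [-0.649, 0.76, 0.0], [-0.001, -0.001, -1.0]]
force: [-0.9, 0.6, 4.7]
finger_gap: 0.722
finger_force: 20.0
```

Contact at 4.7 N, at the height expected for lugs resting on the beads. Now turning clockwise in small steps while watching for the drop.

```bash
python3 -m pendant '[{"x":-0.0002,"y":-0.0004,"z":0,"rx":0,"ry":0,"rz":-3,"fingers":0.5},{"x":0,"y":-0.0003,"z":0,"rx":0,"ry":0,"rz":-4,"fingers":0.5},{"x":0,"y":0,"z":0,"rx":0,"ry":0,"rz":-4,"fingers":0.5},{"x":0,"y":0,"z":0,"rx":0,"ry":0,"rz":-4,"fingers":0.5},{"x":0,"y":0,"z":0,"rx":0,"ry":0,"rz":0,"fingers":0.5}]' 20
python3 -c "
from h import *;o=ctrl.observe();print(o['torque'],o['force'])"
```

```text
t: 14.13
tool_pos: [0.5687, 0.0344, 0.1014]
ee_rot: [[-0.904, -0.429, -0.0], [-0.429, 0.904, -0.001], [0.001, -0.001, -1.0]]
force: [0.7, 0.2, -0.0]
finger_gap: 0.725
finger_force: 20.0
[ 0.04319088 -0.14344763 -0.01105432] [ 0.6598133   0.20226811 -0.02814664]
```

```bash
python3 -m pendant '[{"x":0.0003,"y":0.0003,"z":-0.0007,"rx":0,"ry":0,"rz":0,"fingers":0.5},{"x":0,"y":0,"z":0,"rx":0,"ry":0,"rz":0,"fingers":0.5}]' 20
python3 -m pendant '[{"x":0,"y":0,"z":-0.0007,"rx":0,"ry":0,"rz":0,"fingers":0.5},{"x":0,"y":0,"z":0,"rx":0,"ry":0,"rz":0,"fingers":0.5}]' 20
python3 -m pendant '[{"x":0,"y":0,"z":-0.0003,"rx":0,"ry":0,"rz":-4,"fingers":0.5},{"x":0,"y":0,"z":-0.0003,"rx":0,"ry":0,"rz":-4,"fingers":0.5},{"x":0,"y":0,"z":0,"rx":0,"ry":0,"rz":0,"fingers":0.5}]' 20
```

```text
t: 14.3
tool_pos: [0.5691, 0.0346, 0.1006]
ee_rot: [[-0.902, -0.432, -0.001], [-0.432, 0.902, -0.001], [0.001, -0.0, -1.0]]
force: [-0.1, -1.3, -0.4]
finger_gap: 0.728
finger_force: 20.0
t: 14.47
tool_pos: [0.5693, 0.0346, 0.1]
ee_rot: [[-0.903, -0.431, -0.0], [-0.431, 0.903, -0.0], [0.0, -0.0, -1.0]]
force: [-0.7, -0.8, 0.3]
finger_gap: 0.725
finger_force: 20.0
t: 14.72
tool_pos: [0.5691, 0.0346, 0.0994]
ee_rot: [[-0.954, -0.299, -0.001], [-0.299, 0.954, -0.001], [0.001, -0.001, -1.0]]
force: [-0.5, -2.3, 0.5]
finger_gap: 0.723
finger_force: 20.0
```

```bash
python3 -m pendant '[{"x":0,"y":0,"z":-0.0007,"rx":0,"ry":0,"rz":0,"fingers":0.5},{"x":0,"y":0,"z":0,"rx":0,"ry":0,"rz":0,"fingers":0.5}]' 20
python3 -m pendant '[{"x":0,"y":0,"z":-0.0007,"rx":0,"ry":0,"rz":0,"fingers":0.5},{"x":0,"y":0,"z":0,"rx":0,"ry":0,"rz":0,"fingers":0.5}]' 20
python3 -m pendant '[{"x":0,"y":0,"z":-0.0007,"rx":0,"ry":0,"rz":0,"fingers":0.5},{"x":0,"y":0,"z":0,"rx":0,"ry":0,"rz":0,"fingers":0.5}]' 20
```

```text
t: 14.88
tool_pos: [0.5692, 0.0347, 0.099]
ee_rot: [[-0.953, -0.302, -0.0], [-0.302, 0.953, -0.001], [0.001, -0.001, -1.0]]
force: [-0.3, -3.1, 3.2]
finger_gap: 0.723
finger_force: 20.0
t: 15.05
tool_pos: [0.5693, 0.0347, 0.0987]
ee_rot: [[-0.954, -0.301, -0.0], [-0.301, 0.954, -0.001], [0.0, -0.001, -1.0]]
force: [-2.9, -2.5, 6.2]
finger_gap: 0.723
finger_force: 20.0
t: 15.22
tool_pos: [0.5695, 0.0347, 0.0985]
ee_rot: [[-0.954, -0.301, 0.0], [-0.301, 0.954, -0.001], [0.0, -0.001, -1.0]]
force: [-3.2, -2.8, 9.9]
finger_gap: 0.723
finger_force: 20.0
```

```bash
python3 -m pendant '[{"x":-0.0003,"y":-0.0003,"z":0.0006,"rx":0,"ry":0,"rz":-4,"fingers":0.5},{"x":0,"y":0,"z":0,"rx":0,"ry":0,"rz":-4,"fingers":0.5},{"x":0,"y":0,"z":0,"rx":0,"ry":0,"rz":0,"fingers":0.5}]' 20
python3 -m pendant '[{"x":0,"y":0,"z":-0.0003,"rx":0,"ry":0,"rz":-4,"fingers":0.5},{"x":0,"y":0,"z":-0.0003,"rx":0,"ry":0,"rz":-4,"fingers":0.5},{"x":0,"y":0,"z":0,"rx":0,"ry":0,"rz":0,"fingers":0.5}]' 20
python3 -c "
from h import *;o=ctrl.observe();print(o['torque'],o['force'],o['joints'][6])"
```

```text
t: 15.47
tool_pos: [0.5694, 0.0347, 0.0986]
ee_rot: [[-0.987, -0.164, 0.001], [-0.164, 0.987, -0.0], [-0.001, -0.001, -1.0]]
force: [-1.9, -2.5, 4.8]
finger_gap: 0.727
finger_force: 20.0
t: 15.72
tool_pos: [0.5695, 0.0344, 0.0979]
ee_rot: [[-1.0, -0.026, 0.001], [-0.026, 1.0, -0.001], [-0.001, -0.001, -1.0]]
force: [-2.1, -3.1, 5.6]
finger_gap: 0.724
finger_force: 20.0
[-0.87041833 -0.00873632 -0.16491818] [-2.08633067 -3.08330809  5.56748346] 58.19939760021928
```

```bash
python3 -m pendant '[{"x":-0.0002,"y":-0.0003,"z":0,"rx":0,"ry":0,"rz":-4,"fingers":0.5},{"x":0,"y":0,"z":0,"rx":0,"ry":0,"rz":-4,"fingers":0.5},{"x":0,"y":0,"z":0,"rx":0,"ry":0,"rz":0,"fingers":0.5}]' 20
python3 -m pendant '[{"x":0,"y":0,"z":-0.0003,"rx":0,"ry":0,"rz":-4,"fingers":0.5},{"x":0,"y":0,"z":-0.0003,"rx":0,"ry":0,"rz":-4,"fingers":0.5},{"x":0,"y":0,"z":0,"rx":0,"ry":0,"rz":0,"fingers":0.5}]' 20
```

```text
t: 15.97
tool_pos: [0.5686, 0.0352, 0.0972]
ee_rot: [[-0.994, 0.111, -0.0], [0.111, 0.994, 0.001], [0.0, 0.001, -1.0]]
force: [0.2, -0.1, -0.3]
finger_gap: 0.725
finger_force: 20.0
t: 16.22
tool_pos: [0.5686, 0.0355, 0.0965]
ee_rot: [[-0.969, 0.248, -0.0], [0.248, 0.969, 0.001], [0.0, 0.001, -1.0]]
force: [-0.2, 0.4, 0.4]
finger_gap: 0.726
finger_force: 20.0
```

The force vanished at about 43 degrees, so the lugs are over the gaps. Lowering without turning.

```bash
python3 -m pendant '[{"x":0.0004,"y":-0.0003,"z":-0.0007,"rx":0,"ry":0,"rz":0,"fingers":0.5},{"x":0,"y":0,"z":0,"rx":0,"ry":0,"rz":0,"fingers":0.5}]' 20
python3 -m pendant '[{"x":0,"y":0,"z":-0.0007,"rx":0,"ry":0,"rz":0,"fingers":0.5},{"x":0,"y":0,"z":-0.0004,"rx":0,"ry":0,"rz":0,"fingers":0.5},{"x":0,"y":0,"z":0,"rx":0,"ry":0,"rz":0,"fingers":0.5}]' 20
python3 -m pendant '[{"x":0,"y":0,"z":-0.0007,"rx":0,"ry":0,"rz":0,"fingers":0.5},{"x":0,"y":0,"z":0,"rx":0,"ry":0,"rz":0,"fingers":0.5}]' 20
```

```text
t: 16.38
tool_pos: [0.569, 0.0346, 0.0958]
ee_rot: [[-0.969, 0.247, -0.0], [0.247, 0.969, 0.001], [0.001, 0.001, -1.0]]
force: [-0.2, 0.4, -0.8]
finger_gap: 0.723
finger_force: 20.0
t: 16.63
tool_pos: [0.569, 0.0344, 0.0949]
ee_rot: [[-0.968, 0.25, -0.0], [0.25, 0.968, 0.0], [0.0, 0.0, -1.0]]
force: [-0.7, 0.2, -0.8]
finger_gap: 0.725
finger_force: 20.0
t: 16.8
tool_pos: [0.5691, 0.0344, 0.0945]
ee_rot: [[-0.968, 0.25, -0.0], [0.25, 0.968, 0.0], [0.0, 0.0, -1.0]]
force: [-1.8, 0.8, 1.0]
finger_gap: 0.725
finger_force: 20.0
```

Contact at TCP z 94.5 mm means the underside is about 90.2 mm, so the flange lies on the disc and the ring has dropped. Now screwing, with the torque watched.

```bash
cat > q.py <<'E'
from h import *
o=ctrl.observe();R=o['ee_rot'];print('T',o['torque'].round(2),'F',o['force'].round(1),'z',o['tool_pos'][2].round(4),'yaw',np.degrees(np.arctan2(R[1,0],R[0,0])).round(1)%360,'gap',round(o['finger_gap'],3),'j7',o['joints'][6].round(0))
E
python3 q.py
python3 -m pendant '[{"x":0,"y":0,"z":0,"rx":0,"ry":0,"rz":-5,"fingers":0.5},{"x":0,"y":0,"z":0,"rx":0,"ry":0,"rz":-5,"fingers":0.5},{"x":0,"y":0,"z":0,"rx":0,"ry":0,"rz":0,"fingers":0.5}]' 25 >/dev/null; python3 q.py
python3 -m pendant '[{"x":0,"y":0,"z":0,"rx":0,"ry":0,"rz":-5,"fingers":0.5},{"x":0,"y":0,"z":0,"rx":0,"ry":0,"rz":-5,"fingers":0.5},{"x":0,"y":0,"z":0,"rx":0,"ry":0,"rz":0,"fingers":0.5}]' 25 >/dev/null; python3 q.py
```

```text
T [0.16 0.15 0.02] F [-1.8  0.8  1. ] z 0.0945 yaw 165.5 gap 0.725 j7 44.0
T [0.37 0.13 0.03] F [-0.8  0.9 -0.3] z 0.0945 yaw 155.4 gap 0.722 j7 36.0
T [ 0.3  0.1 -0. ] F [-1.6  0.5 -0.7] z 0.0944 yaw 145.5 gap 0.721 j7 27.0
```

```bash

python3 -m pendant '[{"x":0,"y":0,"z":0,"rx":0,"ry":0,"rz":-5,"fingers":0.5},{"x":0,"y":0,"z":0,"rx":0,"ry":0,"rz":-5,"fingers":0.5},{"x":0,"y":0,"z":0,"rx":0,"ry":0,"rz":0,"fingers":0.5}]' 25 >/dev/null; python3 q.py
python3 -m pendant '[{"x":0,"y":0,"z":-0.0003,"rx":0,"ry":0,"rz":-3,"fingers":0.5},{"x":0,"y":0,"z":0,"rx":0,"ry":0,"rz":-2,"fingers":0.5},{"x":0,"y":0,"z":0,"rx":0,"ry":0,"rz":0,"fingers":0.5}]' 25 >/dev/null; python3 q.py
python3 -m pendant '[{"x":0,"y":0,"z":-0.0003,"rx":0,"ry":0,"rz":-3,"fingers":0.5},{"x":0,"y":0,"z":0,"rx":0,"ry":0,"rz":-2,"fingers":0.5},{"x":0,"y":0,"z":0,"rx":0,"ry":0,"rz":0,"fingers":0.5}]' 25 >/dev/null; python3 q.py
```

```text
T [ 0.49 -0.09 -0.04] F [-0.   2.3 -1.2] z 0.0944 yaw 135.6 gap 0.719 j7 19.0
T [0.38 0.01 0.01] F [ 0.2  2.1 -0.7] z 0.0942 yaw 130.7 gap 0.721 j7 15.0
T [ 0.47  0.14 -0.  ] F [-0.7  1.7  0.3] z 0.0939 yaw 125.7 gap 0.722 j7 10.0
```

```bash

python3 -m pendant '[{"x":0,"y":0.0003,"z":0,"rx":0,"ry":0,"rz":-3,"fingers":0.5},{"x":0,"y":0,"z":0,"rx":0,"ry":0,"rz":-2,"fingers":0.5},{"x":0,"y":0,"z":0,"rx":0,"ry":0,"rz":0,"fingers":0.5}]' 25 >/dev/null; python3 q.py
python3 -m pendant '[{"x":0,"y":0,"z":-0.0003,"rx":0,"ry":0,"rz":-3,"fingers":0.5},{"x":0,"y":0,"z":0,"rx":0,"ry":0,"rz":-2,"fingers":0.5},{"x":0,"y":0,"z":0,"rx":0,"ry":0,"rz":0,"fingers":0.5}]' 25 >/dev/null; python3 q.py
python3 -m pendant '[{"x":0,"y":0,"z":-0.0003,"rx":0,"ry":0,"rz":-3,"fingers":0.5},{"x":0,"y":0,"z":0,"rx":0,"ry":0,"rz":-2,"fingers":0.5},{"x":0,"y":0,"z":0,"rx":0,"ry":0,"rz":0,"fingers":0.5}]' 25 >/dev/null; python3 q.py
```

```text
T [0.38 0.28 0.01] F [-1.8  2.6  1.1] z 0.0938 yaw 120.7 gap 0.723 j7 6.0
T [0.47 0.33 0.  ] F [-1.7  2.5  1. ] z 0.0935 yaw 115.7 gap 0.721 j7 2.0
T [ 0.64  0.37 -0.04] F [-1.9  3.4  0.6] z 0.0932 yaw 110.7 gap 0.722 j7 -3.0
```

```bash

python3 -m pendant '[{"x":0,"y":0.0003,"z":0,"rx":0,"ry":0,"rz":-3,"fingers":0.5},{"x":0,"y":0,"z":0,"rx":0,"ry":0,"rz":-2,"fingers":0.5},{"x":0,"y":0,"z":0,"rx":0,"ry":0,"rz":0,"fingers":0.5}]' 25 >/dev/null; python3 q.py
python3 -m pendant '[{"x":0,"y":0,"z":-0.0002,"rx":0,"ry":0,"rz":-2,"fingers":0.5},{"x":0,"y":0,"z":0,"rx":0,"ry":0,"rz":-2,"fingers":0.5},{"x":0,"y":0,"z":0,"rx":0,"ry":0,"rz":0,"fingers":0.5}]' 25 >/dev/null; python3 q.py
python3 -m pendant '[{"x":0,"y":0,"z":-0.0002,"rx":0,"ry":0,"rz":-2,"fingers":0.5},{"x":0,"y":0,"z":0,"rx":0,"ry":0,"rz":-2,"fingers":0.5},{"x":0,"y":0,"z":0,"rx":0,"ry":0,"rz":0,"fingers":0.5}]' 25 >/dev/null; python3 q.py
```

```text
T [0.84 0.43 0.35] F [-2.5  4.3  1.3] z 0.0932 yaw 105.7 gap 0.723 j7 -7.0
T [0.39 0.45 1.  ] F [-1.8  2.1  1.6] z 0.0931 yaw 101.8 gap 0.725 j7 -10.0
T [-0.4   0.3   1.08] F [-1.9 -1.1  3.4] z 0.093 yaw 97.7 gap 0.723 j7 -14.0
```

The torque climbed sharply to 1.08 N m over the last 8 degrees, so the ring is hard on its stop and the pads have begun to slip. I relax the wind-up and then let go.

```bash

python3 -m pendant '[{"x":0,"y":0,"z":0,"rx":0,"ry":0,"rz":2,"fingers":0.5},{"x":0,"y":0,"z":0,"rx":0,"ry":0,"rz":1.5,"fingers":0.5},{"x":0,"y":0,"z":0,"rx":0,"ry":0,"rz":0,"fingers":0.5}]' 25 >/dev/null; python3 q.py
```

```text
T [-0.53  0.21  0.17] F [-0.7 -1.9  4.2] z 0.093 yaw 101.0 gap 0.725 j7 -11.0
```

```bash

python3 -m pendant '[{"x":0,"y":0,"z":0,"rx":0,"ry":0,"rz":-1,"fingers":0.5},{"x":0,"y":0,"z":0,"rx":0,"ry":0,"rz":0,"fingers":0.5}]' 25 >/dev/null; python3 q.py
```

```text
T [-0.81  0.    0.4 ] F [-0.3 -2.8  3.6] z 0.093 yaw 99.9 gap 0.721 j7 -12.0
```

It is firm at 0.4 N m (0.23 N m per degree, a hard stop). Opening and retreating straight up.

```bash

python3 -m pendant '[{"x":0,"y":0,"z":0,"rx":0,"ry":0,"rz":0,"fingers":0.2},{"x":0,"y":0,"z":0,"rx":0,"ry":0,"rz":0,"fingers":0.1},{"x":0,"y":0,"z":0,"rx":0,"ry":0,"rz":0,"fingers":0.05},{"x":0,"y":0,"z":0,"rx":0,"ry":0,"rz":0,"fingers":0.05},{"x":0,"y":0,"z":0,"rx":0,"ry":0,"rz":0,"fingers":0.05}]' 
python3 -m pendant '[{"x":0,"y":0,"z":0.005,"rx":0,"ry":0,"rz":0,"fingers":0.05},{"x":0,"y":0,"z":0.01,"rx":0,"ry":0,"rz":0,"fingers":0.05},{"x":0,"y":0,"z":0.02,"rx":0,"ry":0,"rz":0,"fingers":0.05},{"x":0,"y":0,"z":0.03,"rx":0,"ry":0,"rz":0,"fingers":0.05},{"x":0,"y":0,"z":0.03,"rx":0,"ry":0,"rz":0,"fingers":0.05},{"x":0,"y":-0.02,"z":0.02,"rx":0,"ry":0,"rz":0,"fingers":0.05},{"x":0,"y":-0.03,"z":0,"rx":0,"ry":0,"rz":0,"fingers":0.05},{"x":0,"y":0,"z":0,"rx":0,"ry":0,"rz":0,"fingers":0.05}]'
python3 - <<'E'
from h import *
import cv2
im=ctrl.snapshot('wrist');c=cam('wrist');cv2.imwrite('pics/w7.png',im);np.savez('w7.npz',**c)
g=cv2.cvtColor(im,cv2.COLOR_BGR2GRAY)
k=cv2.HoughCircles(cv2.GaussianBlur(g,(5,5),1),cv2.HOUGH_GRADIENT,1.5,15,param1=100,param2=25,minRadius=18,maxRadius=55)
u=np.array(proj(c,[.5693,.035,.1035]));f=275
for x in k[0]:
    if np.hypot(*(x[:2]-u))<15: print(x,onz(c,x[0],x[1],.1035))
print(u, 275*.0335/(c['xyz'][2]-.1035))
s=cv2.absdiff(cv2.imread('pics/side0.png'),ctrl.snapshot('side')).max(2)>45
n,l,st,ce=cv2.connectedComponentsWithStats(s.astype(np.uint8));print([(tuple(st[i]),) for i in range(1,n) if st[i][4]>15])
E
python3 q.py
```

```text
t: 20.38
tool_pos: [0.5691, 0.0352, 0.0926]
ee_rot: [[-0.173, 0.985, -0.0], [0.985, 0.173, 0.0], [0.0, -0.0, -1.0]]
force: [-0.9, 0.6, -0.3]
finger_gap: 0.95
finger_force: 0.0
t: 21.05
tool_pos: [0.5704, -0.0214, 0.2103]
ee_rot: [[-0.167, 0.986, 0.004], [0.986, 0.167, -0.004], [-0.005, 0.003, -1.0]]
force: [-0.3, -1.3, -0.8]
finger_gap: 0.954
finger_force: 0.0
[324.75 152.25  25.5 ] [0.56598717 0.03083663 0.1035    ]
[328.79802556 148.60183448] 33.58662790216077
[((np.int32(231), np.int32(0), np.int32(122), np.int32(154), np.int32(6173)),), ((np.int32(617), np.int32(62), np.int32(7), np.int32(10), np.int32(37)),), ((np.int32(604), np.int32(70), np.int32(11), np.int32(9), np.int32(38)),), ((np.int32(569), np.int32(80), np.int32(34), np.int32(64), np.int32(400)),), ((np.int32(625), np.int32(81), np.int32(15), np.int32(6), np.int32(18)),), ((np.int32(612), np.int32(106), np.int32(28), np.int32(36), np.int32(179)),), ((np.int32(280), np.int32(186), np.int32(30), np.int32(27), np.int32(378)),), ((np.int32(344), np.int32(284), np.int32(24), np.int32(22), np.int32(393)),)]
T [-0.06 -0.1   0.02] F [0.4 1.  0. ] z 0.2087 yaw 99.8 gap 0.948 j7 -2.0
```

The last check shows only the arm, the ring's and disc's old places and the jar's mouth changed against the first side picture. The ring sits on the jar at side (280–310,186–213) and the robot touches nothing.

```bash
python3 -c "
from station import ctrl
print(ctrl.finish_job())"
```

```text
the job is handed in; nothing more can be done
None
```

The job is handed in at about 21 s: the disc lies flat on the seal with its bar up, the ring is screwed clockwise hard onto its stop and released, and the other things are where they were; during tightening the torque overshot to about 1.08 N m, close to the 1.2 N m glass limit, before I backed it off and let go at 0.4 N m.

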